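# Expose a vial under the spot lamp

### The job

Slide the sled with the well rack along its track until the middle of the capped vial's cap stands right under the tip of the lamp's light guide, and leave the sled there. Then pull the lamp's spring-loaded shutter rod out of its tube by the upright grip until the rod's pointer is level with the fin of the rider on the rule, and hold it there: the program finishes while the gripper is still holding the rod at that mark. Do not disturb the jar, the pen cup or the carton.

Things in the scene. Friction and masses are not known exactly. Their poses are not given: they have to be found in the camera images.
- sled: Sled (0.45 kg) on a fixed track. Origin: middle of its upright black handle (30 mm in x, 18 in y, top 22 mm above the origin), the place to grip; 58 mm above the bench, 35 mm above the sled's plate. Slides only along its own y axis (level; +y is towards the lamp house), about 2.5 N friction, stays where left. Always starts to the -y side of its goal. Its white rack is centred 115 mm off in +x.
- cap (a point): Middle of the top of the flat aluminium cap (18 mm across) of the only vial in the white rack (46 x 150 x 28 mm, five round wells in a row along y, top 51 mm above the bench). The vial stands 10 mm proud in the second well from the +y end. Moves with the sled: at (115, 28, 3) mm from its origin, in its axes; 61 mm above the bench.
- tip (a point): Lower end of the light guide's thin steel tip (6 mm across), fixed, 6 mm higher than the cap, which can pass exactly under it. The guide slopes up from the tip in +x to an arm 145 mm above the bench that comes from the lamp house; nothing stands over the sled's handle. Its axes are parallel to the sled's and the rod's.
- shutter_rod: Steel rod that telescopes level out of a tube (21 mm across) on the front of the grey lamp house. Origin: middle of its upright black grip block (20 mm in x, 22 in y, 50 high), 100 mm above the bench; at the start 75 mm before the house's face, 35 before the tube's end. Pulls out along its own -x, up to 100 mm. Inner spring: 3 N at the start (fully in), plus 1 N per 10 mm; let go, it goes back in.
- pointer (a point): End of the thin steel pointer that sticks out in +y from a stem under the rod's grip, at (0, 47, -65) mm from the rod's origin in its axes, 35 mm above the bench. Moves with the rod. The lamp house measures 130 (x) x 140 (y) x 122 mm high.
- mark (a point): The length mark: top part, 35 mm above the bench, of the 3 mm thick upright fin in the middle of the dark rider (16 mm in x) clamped on the rule that lies beside the rod on its +y side (fin top 41 mm high). Its axes are parallel to the rod's. The rod is at its mark when the pointer has the same x as this point in these axes; this takes 40 to 75 mm of pull. The pointer passes 10 mm beside the fin.
- jar: Bystander: capped clear plastic jar, 60 mm across, 65 mm high, standing behind the track; origin under its middle.
- pen_cup: Bystander: terracotta-coloured cup with pens, 72 mm across, 155 mm high with the pens, beside the lamp house; origin under its middle.
- carton: Bystander: closed carton 110 x 70 x 60 mm, lying on the +y side of the rule; origin under its middle.
Things that resemble listed ones, but are neither listed nor needed, are in the scene too. Of the things like the part that bears mark, leave any that is yellow; of the rest the smaller one is meant.

How it is judged:
On the way, in this order (a step that is already met when the one before it is completed fails the run):
1. the vial's cap stands under the light guide's tip (within 4 mm) and the sled is still (horizontal distance between cap and tip below 0.004 m and linear speed of sled below 0.01 m/s), for 0.3 s.
2. the rod is pulled so that its pointer is level with the rider's fin (within 5 mm), held by the fingers, with the cap still under the tip (horizontal distance between cap and tip below 0.004 m and x of pointer in the frame of mark between -0.005 and 0.005 m and contact force between the fingers and shutter_rod above 2 N), for 0.5 s.
At the end, for the whole second after the job is handed in: The gripper holds the shutter rod still with its pointer within 5 mm (along the rod) of the rider's fin, fingers in contact with it (over 2 N), while the vial's cap is within 4 mm horizontally of the light guide's tip and the sled is still and no longer touched by the fingers (all of step 2 and linear speed of each of shutter_rod, sled below 0.01 m/s and contact force between the fingers and sled below 0.5 N); the arm keeps its last pose, push and grip.
It fails at once if the jar is moved by more than 25 mm or tipped (distance of jar from where it was at the start of the episode above 0.025 m or angle between jar's own z axis and vertical above 0.3 rad).
It fails at once if the pen cup is moved by more than 25 mm or tipped (distance of pen_cup from where it was at the start of the episode above 0.025 m or angle between pen_cup's own z axis and vertical above 0.3 rad).
It fails at once if the carton is moved by more than 25 mm or tipped (distance of carton from where it was at the start of the episode above 0.025 m or angle between carton's own z axis and vertical above 0.3 rad).
It also fails if it takes over 58 s, if anything falls off the work surface, if the arm or the gripper's body presses on something with over 40 N, if the wrist force passes 120 N, or if a joint passes its speed limit or range.

### The arm

A 7-joint arm with a two-finger parallel gripper is mounted at the origin on the work surface. World frame = base frame: x ahead of the robot, y to its left, z up, the work surface at z = 0. Lengths are in m, angles in rad, forces in N, time in s.
With the tool pointing down it reaches from about 0.4 to 0.85 m from the base axis. Payload 10.4 kg.
Tool frame: the origin (TCP) lies at the centre of the arm's flange, where the gripper is bolted on; the fingertips stand 182 mm ahead of it and the grasp point (between the pads) lies 164 mm ahead of it; z points along the fingers, y is the line along which they close (so a half turn about z gives the same grasp; the last joint's range is limited). The gripper opens to 87 mm and grips with 3 to 60 N. Pads are 19 mm wide; open, the fingers measure 117 mm over their backs; the gripper's body (75 mm by 190 mm) begins 51 mm behind the grasp point.
Start: joints at [-1.148, 0.332, -0.065, 1.46, 0.022, 1.35, -0.088], TCP at [0.269, 0.564, 0.405] pointing down, gripper open.
Joint ranges: [-2.6, 2.6], [-0.5, 2.12], [-1.47, 1.34], [0.16, 2.42], [-1.27, 4.41], [0.06, 2.06], [-2.6, 2.6]. Speed limits (rad/s): [2.22, 2.22, 2.79, 2.79, 3.14, 3.14, 3.14].

### API

Orientations are given as a unit quaternion [x, y, z, w].
In Python, from bench import r, eyes, job gives the robot as it stands. The module is installed in compiled form; this text tells all that it offers.
- The arm moves only by the shell command python3 -m inch 'ROWS' [OPENING] [FORCE]. ROWS is JSON, a list of rows, each a list of 6 numbers: the shift along the tool's x, y, z normalised to -1 to 1, where 1 is 4 cm, then the turn, a rotation vector about the tool's x, y, z normalised to -1 to 1, where 1 is 0.12 rad. In form: [[x, y, z, wx, wy, wz], ...]. A call has exactly 5 rows; each row shifts and turns the commanded pose from where the row before left it, along the tool's axes as they then stand; what a row does not reach is not made up. A row lasts 1/12 s, in which the tool goes at most 41.7 mm and 7.16 degrees, less where a joint would pass 70% of its speed; a pose out of reach is approached as far as the arm can. A call with a number of a shift or a turn outside -1 to 1 is refused whole. A call with a gripper value outside its range is refused whole. OPENING is the gripper command: -1 is shut, 1 is fully open, values between are in proportion, set as the call begins (- or left out, the last holds). The fingers move at their own pace and stop on an object; FORCE is the grip in N (left out, the last holds). Time passes only in rows, so rows that do not move let the fingers close, or fill a call up. It gives the time, the measured TCP pose, the force, the opening and the grip force at its end, in the units of the state.
- r.read_state(): the state, without advancing time (a new reading comes with each control period).
- eyes.camera(name): name is "scene" or "top" or "wrist"; returns a dict with "pixels" (384x512x3 uint8, red, green, blue), "fx", "fy", "cx", "cy" (pixels), "extrinsics" (4x4, takes a point from camera to world coordinates). Camera axes: x right, y down, z forward; pixel columns grow to the right and rows downward; lengths in m; the calibration is good to about 2 mm. A picture is of the moment at which its call begins. There is no depth.
- job.close_job(): hands the job in; it is judged then, once.
The state is a dict: "time": time; "joint_positions": joint angles; "joint_vel": joint speeds; "joint_torque": joint torques, N m; "ee_pos": TCP position; "eef_rot": TCP orientation; "ft_force": force on the tool from outside, world axes, zero at the start; "torque": the same for the moment, N m; "width": finger opening in m; "grip_force": force on a finger pad.
Only numpy, scipy, OpenCV 4.12 (cv2) and the standard library are available. Lean on these libraries where they do the work, as an engineer would, in place of code of your own. Each camera call takes 0.05 s, during which the arm holds its last target. There are 200 camera calls.

## Working session

There is one attempt and no reset: what is moved stays moved. The work goes in short steps, Python scripts to look and compute and a shell command to move; the robot and the scene stay as the last step left them, time stands still between calls to the robot, and variables do not carry over. Pictures are saved under pics/ and viewed, at most 10 in all, crops included, and the job is handed in when it is done.

```bash
mkdir -p pics; python3 - <<'E'
from bench import r,eyes
import cv2,numpy as np,pickle
np.set_printoptions(precision=4,suppress=True)
print(r.read_state())
d={}
for n in("scene","top"):
    c=eyes.camera(n);d[n]=c
    cv2.imwrite(f"pics/{n}0.png",cv2.resize(c["pixels"][:,:,::-1],(800,600),interpolation=cv2.INTER_CUBIC))
    print(n,c["fx"],c["fy"],c["cx"],c["cy"]);print(c["extrinsics"])
pickle.dump(d,open("v0.pkl","wb"))
E
```

```text
{'time': 0.0, 'joint_positions': array([-1.1476,  0.3329, -0.0647,  1.4609,  0.0216,  1.3499, -0.0885]), 'joint_vel': array([-0.0005,  0.    ,  0.    , -0.0004,  0.0007,  0.0013,  0.0012]), 'joint_torque': array([  0.0002, -62.3258,   0.0245, -38.9913,  -0.0615,   0.0396,
         0.0002]), 'ee_pos': array([0.2695, 0.5638, 0.404 ]), 'eef_rot': array([ 0.2211,  0.9753, -0.0007, -0.0001]), 'ft_force': array([-0.444 ,  0.5982,  0.0242]), 'torque': array([-0.0455, -0.0109, -0.0084]), 'grip_force': 0.0, 'width': 0.08722356653390342}
scene 349.7045369167753 349.7045369167753 249.8704961925416 190.0075052668131
[[-0.866   0.4065 -0.2913  0.8335]
 [ 0.5     0.6951 -0.5165  0.466 ]
 [-0.0075 -0.5929 -0.8052  0.6619]
 [ 0.      0.      0.      1.    ]]
top 446.31344876743066 446.31344876743066 252.80212848891583 190.5535665289703
[[ 0.0177 -0.9981  0.0586  0.5533]
 [-0.9998 -0.0184 -0.0108  0.0775]
 [ 0.0118 -0.0584 -0.9982  1.2071]
 [ 0.      0.      0.      1.    ]]
```

View pics/scene0.png

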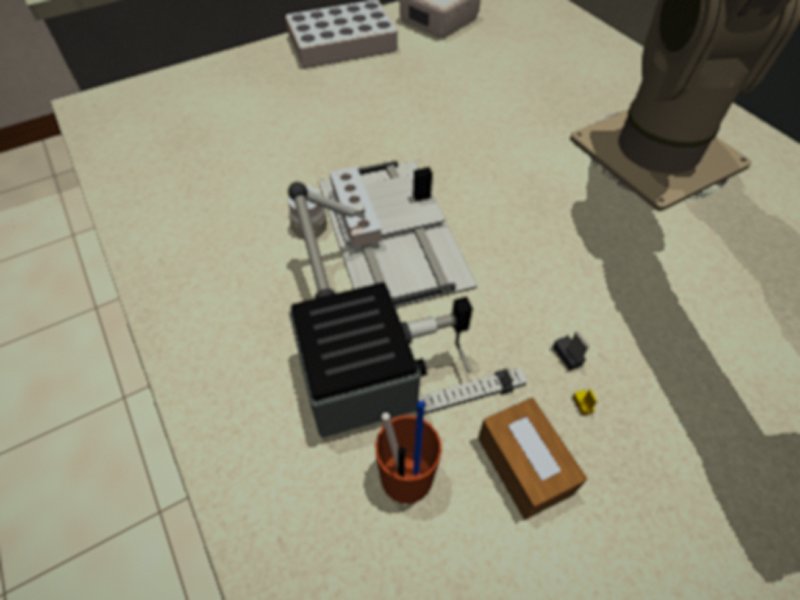

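View pics/top0.png

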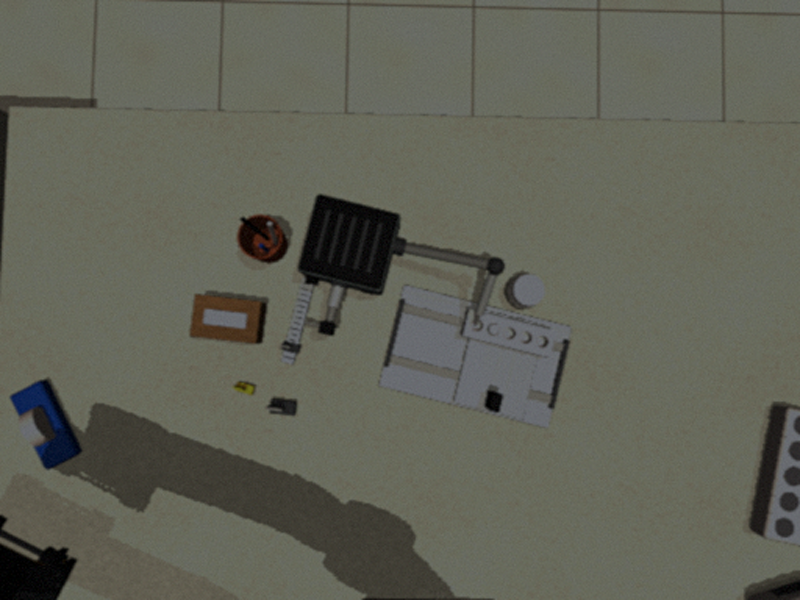

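Top view (800x600 px): sled handle at (493,400), rack with cap about (494,328), guide tip about (478,323), rod grip (327,327), rider on the rule (290,350). The larger loose rider lies at (283,406) and the yellow one at (244,387). Jar, pen cup and carton are clear of the work. All the axes share one yaw.

```bash
cat > h.py <<'E'
import numpy as np,cv2
from scipy.spatial.transform import Rotation as R
np.set_printoptions(precision=4,suppress=True)
def ray(c,u,v):
    E=c["extrinsics"];d=E[:3,:3]@[(u-c["cx"])/c["fx"],(v-c["cy"])/c["fy"],1];return E[:3,3],d/np.linalg.norm(d)
def plane(c,u,v,z):
    o,d=ray(c,u,v);return o+d*(z-o[2])/d[2]
def two(a,b):
    (o,d),(p,e)=a,b
    s=np.linalg.lstsq(np.c_[d,-e],p-o,rcond=None)[0];P,Q=o+d*s[0],p+e*s[1]
    return (P+Q)/2,np.linalg.norm(P-Q)
def proj(c,P):
    E=c["extrinsics"];q=E[:3,:3].T@(np.asarray(P)-E[:3,3]);return c["cx"]+c["fx"]*q[0]/q[2],c["cy"]+c["fy"]*q[1]/q[2]
def move(st,target,yaw):
    "remaining shift in tool axes [units of 4cm] of the grasp point, and turn about tool z [units .12]"
    T=R.from_quat(st["eef_rot"]);g=st["ee_pos"]+T.apply([0,0,.164])
    m=T.as_matrix();ty=np.arctan2(m[1,1],m[0,1]);dy=(yaw-ty+np.pi/2)%np.pi-np.pi/2
    print("grasp pt",g,"toolz",m[:,2],"tool units",T.inv().apply(np.asarray(target)-g)/.04,"turn wz",-dy/.12)
E
python3 - <<'E'
from h import *;import pickle
d=pickle.load(open("v0.pkl","rb"));c=d["top"];s=d["scene"]
k=.64
def blobs(c,box,thr,z):
    x0,y0,x1,y1=[int(t*k) for t in box];g=c["pixels"].max(2)[y0:y1,x0:x1]
    n,l,st,ce=cv2.connectedComponentsWithStats((g<thr).astype(np.uint8))
    for i in range(1,n):
        if st[i,4]>12:
            u,v=ce[i]+[x0,y0];print(st[i],(u,v),plane(c,u,v,z))
print("handle");blobs(c,(475,380,515,420),45,.08)
print("grip");blobs(c,(310,310,345,345),45,.125)
print("rider");blobs(c,(275,335,305,360),60,.02)
x0,y0,x1,y1=[int(t*k) for t in(290,185,408,300)]
g=(c["pixels"].max(2)[y0:y1,x0:x1]<45).astype(np.uint8)
cs=max(cv2.findContours(g,0,1)[0],key=cv2.contourArea)
bx=cv2.boxPoints(cv2.minAreaRect(cs))+[x0,y0];P=np.array([plane(c,*p,.122) for p in bx]);e=np.diff(np.r_[P,P[:1]],axis=0)
print("house",P,np.linalg.norm(e,axis=1),np.degrees(np.arctan2(e[:,1],e[:,0])))
# track corners
P=[plane(c,a*k,b*k,.01) for a,b in((404,287),(570,325),(548,426),(379,385))]
for i in range(4):
    e=P[(i+1)%4]-P[i];print("track",P[i],np.linalg.norm(e),np.degrees(np.arctan2(e[1],e[0])))
print("tip",plane(c,478*k,323*k,.067),two(ray(c,478*k,323*k),ray(s,362*k,212*k)))
a=c["pixels"][170:290,160:370,::-1];b=s["pixels"][100:260,180:350,::-1]
cv2.imwrite("pics/crop.png",np.clip(np.vstack([cv2.resize(a,None,fx=3.3,fy=2.5,interpolation=2),cv2.resize(b,(693,300),interpolation=2)])*1.5,0,255).astype(np.uint8))
E
```

```text
handle
[  7   7  10  14 111] (np.float64(315.3873873873874), np.float64(256.2882882882883)) [ 0.4569 -0.0948  0.08  ]
grip
[ 6  7 11  9 81] (np.float64(209.02469135802468), np.float64(209.1851851851852)) [0.5697 0.171  0.125 ]
rider
[ 5  4 12  8 60] (np.float64(186.35), np.float64(221.68333333333334)) [0.5371 0.2393 0.02  ]
house [[0.642  0.2229 0.122 ]
 [0.7793 0.1925 0.122 ]
 [0.7444 0.0417 0.122 ]
 [0.6074 0.0733 0.122 ]] [0.1406 0.1547 0.1406 0.1536] [ -12.4989 -103.0248  167.0189   76.9951]
track [0.6424 0.0494 0.01  ] 0.29305834125611174 -101.86349368558635
track [ 0.5821 -0.2374  0.01  ] 0.1768215361252938 167.88209117358195
track [ 0.4092 -0.2002  0.01  ] 0.29664080001281984 77.41014374273003
track [0.4739 0.0893 0.01  ] 0.17311375973288684 -13.301311474237588
tip [ 0.5813 -0.0713  0.067 ] (array([ 0.5801, -0.0696,  0.0759]), np.float64(0.002327651622538605))
```

```bash
python3 - <<'E'
from h import *;from bench import r
move(r.read_state(),[.457,-.095,.16],np.radians(77.2))
E
```

```text
grasp pt [0.2694 0.5636 0.24  ] toolz [-0.0005 -0.0012 -1.    ] tool units [-11.3322 -12.8307   2.0181] turn wz -1.853479033153834
```

View pics/crop.png

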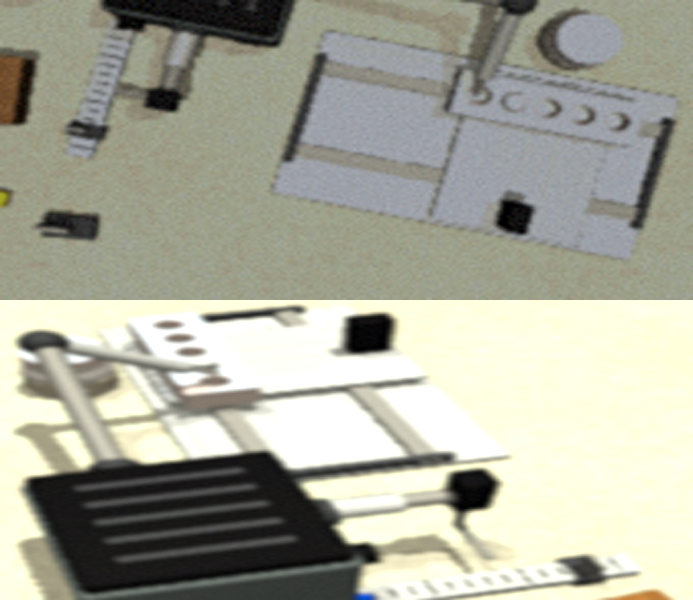

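The crop shows the tip over the first well, with the cap in the second. The rod's rider sits on the rule.

```bash
python3 -m inch '[[0,0,0,0,0,-0.93],[0,0,0,0,0,-0.93],[0,0,0,0,0,0],[0,0,0,0,0,0],[0,0,0,0,0,0]]' 0.6 20; python3 - <<'E'
from h import *;from bench import r
move(r.read_state(),[.457,-.095,.16],np.radians(77.2))
E
```

```text
time: 0.52
ee_pos: [0.2695, 0.5639, 0.4045]
eef_rot: [0.113, 0.994, -0.0, -0.0]
ft_force: [0.9, -0.4, -0.4]
width: 0.0708
grip_force: 0.0
grasp pt [0.2695 0.5638 0.2405] toolz [-0.0002 -0.0003 -1.    ] tool units [ -8.2647 -14.9981   2.0173] turn wz -0.024507704634757488
```

```bash
for i in 1 2 3 4; do python3 -m inch '[[-0.41,-0.74,0.08,0,0,0],[-0.41,-0.74,0.08,0,0,0],[-0.41,-0.74,0.08,0,0,0],[-0.41,-0.74,0.08,0,0,0],[-0.41,-0.74,0.08,0,0,0]]' >/dev/null; done; python3 - <<'E'
from h import *;from bench import r,eyes
import time
c=eyes.camera("wrist");st=r.read_state()
print(c["extrinsics"],c["fx"],c["cx"],c["cy"],st["time"])
move(st,[.457,-.095,.058],np.radians(77.2))
import pickle;pickle.dump(c,open("w1.pkl","wb"))
for n,P in(("handle",[.4569,-.0948,.08]),("cap",[.5752,-.093,.061]),("tip",[.581,-.071,.067])):print(n,proj(c,P))
cv2.imwrite("pics/w1.png",cv2.resize(c["pixels"][:,:,::-1],(800,600),interpolation=2))
E
```

```text
[[ 0.224   0.9437  0.2433  0.3929]
 [ 0.9746 -0.2168 -0.0565 -0.0721]
 [-0.0006  0.2498 -0.9683  0.3208]
 [ 0.      0.      0.      1.    ]] 282.68756757471067 248.2411949420659 195.82244779573273 2.2333
grasp pt [ 0.4596 -0.0939  0.1767] toolz [ 0.0017 -0.0022 -1.    ] tool units [ 0.0627 -0.037   2.9669] turn wz -0.06408563930782411
handle (np.float64(239.58838716530693), np.float64(201.68993924979694))
cap (np.float64(267.8554504198132), np.float64(302.10337703019354))
tip (np.float64(290.28852549365325), np.float64(306.29854810494425))
```

View pics/w1.png

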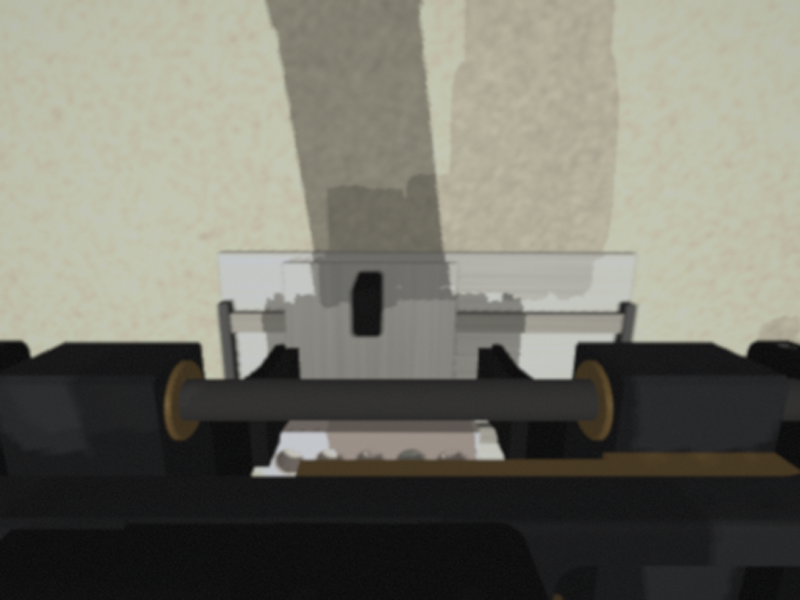

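The wrist view shows the handle top centred at (369,315), 3 mm to the -y side of the estimate. The gripper hides the rack, so I move 12 cm in +x and up to view the tip and cap from close by.

```bash
python3 -m inch '[[0,0,-0.9,0,0,0],[-0.75,0,-0.9,0,0,0],[-0.75,0,0,0,0,0],[-0.75,0,0,0,0,0],[-0.75,0,0,0,0,0]]' >/dev/null; python3 -m inch '[[0,0,0,0,0,0],[0,0,0,0,0,0],[0,0,0,0,0,0],[0,0,0,0,0,0],[0,0,0,0,0,0]]'; python3 - <<'E'
from h import *;from bench import r,eyes
c=eyes.camera("wrist");st=r.read_state()
import pickle;pickle.dump((c,st),open("w2.pkl","wb"))
for n,P in(("handle",[.4569,-.0948,.08]),("cap",[.5752,-.093,.061]),("tip",[.581,-.071,.067])):print(n,proj(c,P))
u,v=map(int,proj(c,[.578,-.08,.064]))
im=c["pixels"][max(v-75,0):v+75,max(u-100,0):u+100,::-1];print(max(u-100,0),max(v-75,0),im.shape)
cv2.imwrite("pics/w2.png",cv2.resize(im,None,fx=4,fy=4,interpolation=2))
E
```

```text
time: 3.07
ee_pos: [0.5718, -0.1116, 0.4093]
eef_rot: [0.111, 0.994, 0.001, 0.0]
ft_force: [-0.6, -0.2, -0.3]
width: 0.0697
grip_force: 0.0
handle (np.float64(238.97916589988614), np.float64(74.12718378213982))
cap (np.float64(263.9385500931827), np.float64(181.32557115416796))
tip (np.float64(283.75075710749155), np.float64(183.01239016711298))
175 106 (150, 200, 3)
```

View pics/w2.png

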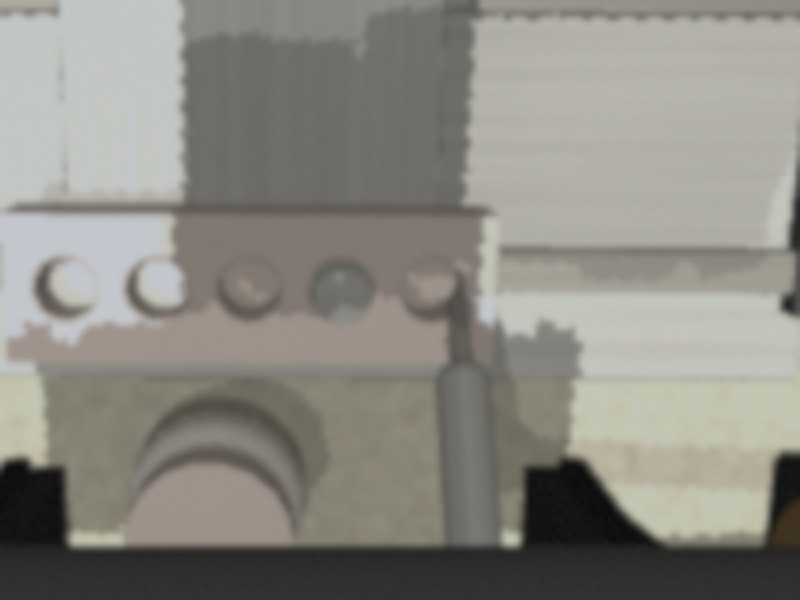

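Close view: cap centre at crop (342,292) = px (260.5,179). Tip's lower end at crop about (460,275) = px (290,174.8).

```bash
python3 - <<'E'
from h import *;import pickle
c,st=pickle.load(open("w2.pkl","rb"))
a=np.radians(-12.8);ex=np.array([np.cos(a),np.sin(a),0]);ey=np.array([-ex[1],ex[0],0])
cap=plane(c,260.5,179,.061);tip=plane(c,290,174.8,.067)
print(cap,tip,"d along x,y",(tip-cap)@ex,(tip-cap)@ey)
h=cap-.115*ex-.028*ey;h[2]=.058;print("handle",h);move(st,h,np.radians(77.2))
E
```

```text
[ 0.5716 -0.0964  0.061 ] [ 0.5731 -0.0621  0.067 ] d along x,y -0.00609834828557452 0.03375218530032906
handle [ 0.4532 -0.0982  0.058 ]
grasp pt [ 0.572  -0.1114  0.2453] toolz [ 0.001   0.0009 -1.    ] tool units [ 2.9736 -0.3393  4.6802] turn wz 0.003354585769225575
```

```bash
python3 -m inch '[[0.73,-0.08,0,0,0,0],[0.73,-0.08,0,0,0,0],[0.73,-0.08,0,0,0,0],[0.74,-0.07,0,0,0,0],[0,0,0.5,0,0,0]]' >/dev/null
python3 -m inch '[[0,0,0.9,0,0,0],[0,0,0.9,0,0,0],[0,0,0.8,0,0,0],[0,0,0,0,0,0],[0,0,0,0,0,0]]' 
python3 - <<'E'
from h import *;from bench import r
move(r.read_state(),[.455,-.0975,.06],np.radians(77.2))
E
```

```text
time: 3.95
ee_pos: [0.4549, -0.0978, 0.2847]
eef_rot: [0.111, 0.994, -0.0, -0.001]
ft_force: [0.2, -0.7, 1.2]
width: 0.0695
grip_force: 0.0
grasp pt [ 0.4545 -0.0978  0.1207] toolz [-0.0022 -0.0001 -1.    ] tool units [-0.013   0.0112  1.5184] turn wz 0.003244664976183772
```

```bash
python3 -m inch '[[0,0,0.6,0,0,0],[0,0,0.6,0,0,0],[0,0,0.3,0,0,0],[0,0,0,0,0,0],[0,0,0,0,0,0]]' >/dev/null
python3 -m inch '[[0,0,0,0,0,0],[0,0,0,0,0,0],[0,0,0,0,0,0],[0,0,0,0,0,0],[0,0,0,0,0,0]]' -1 20 >/dev/null
python3 -m inch '[[0,0,0,0,0,0],[0,0,0,0,0,0],[0,0,0,0,0,0],[0,0,0,0,0,0],[0,0,0,0,0,0]]' 
python3 - <<'E'
from h import *;from bench import r
move(r.read_state(),[.455,-.0975,.06],np.radians(77.2))
E
```

```text
time: 5.2
ee_pos: [0.4554, -0.0979, 0.2247]
eef_rot: [0.111, 0.994, 0.0, -0.0]
ft_force: [-0.0, 0.9, 0.2]
width: 0.0179
grip_force: 20.0
grasp pt [ 0.4554 -0.0979  0.0607] toolz [-0.0001  0.     -1.    ] tool units [0.0122 0.008  0.0179] turn wz 0.00405661267229851
```

Gripped at 17.9 mm. I slide 33 mm, let go, and look again.

```bash
python3 -m inch '[[0,0.17,0,0,0,0],[0,0.17,0,0,0,0],[0,0.17,0,0,0,0],[0,0.17,0,0,0,0],[0,0.15,0,0,0,0]]' >/dev/null
python3 -m inch '[[0,0,0,0,0,0],[0,0,0,0,0,0],[0,0,0,0,0,0],[0,0,0,0,0,0],[0,0,0,0,0,0]]' 
python3 - <<'E'
from h import *;from bench import r,eyes
import pickle
st=r.read_state();move(st,[.455,-.0975,.06],np.radians(77.2))
d={n:eyes.camera(n) for n in("scene","top")};pickle.dump((d,st),open("v1.pkl","wb"))
ims=[]
for n in d:
    c=d[n];u,v=map(int,proj(c,[.58,-.065,.064]));im=c["pixels"][v-25:v+25,u-33:u+33,::-1];print(n,u-33,v-25)
    ims.append(np.clip(cv2.resize(im,None,fx=6,fy=6,interpolation=2)*(.8 if n=="scene" else 1.8),0,255))
cv2.imwrite("pics/st1.png",np.hstack(ims).astype(np.uint8))
E
```

```text
time: 6.03
ee_pos: [0.4629, -0.0654, 0.2247]
eef_rot: [0.111, 0.994, 0.0, 0.0]
ft_force: [4.3, 1.6, -6.7]
width: 0.018
grip_force: 20.0
grasp pt [ 0.4629 -0.0654  0.0607] toolz [ 0.0005  0.0002 -1.    ] tool units [ 0.0167 -0.8264  0.0178] turn wz 0.006584917365145179
scene 199 115
top 270 182
```

View pics/st1.png

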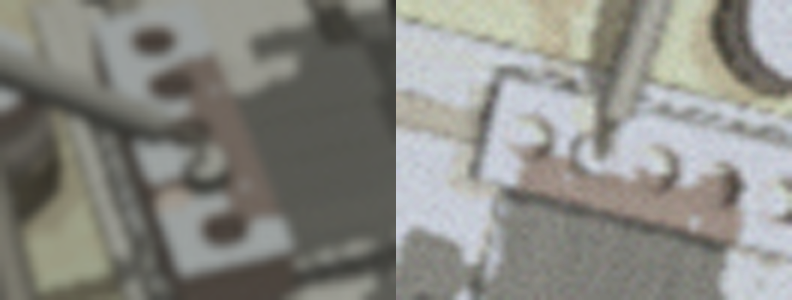

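Scene crop: cap at (208,163), tip just above it. Top crop: cap about (592,152), tip about (601,153), so there may be 2–3 mm of overshoot. I let go and take a closer view to check.

```bash
python3 -m inch '[[0,0,0,0,0,0],[0,0,0,0,0,0],[0,0,0,0,0,0],[0,0,0,0,0,0],[0,0,0,0,0,0]]' 0.4 20 >/dev/null
python3 -m inch '[[0,0,-0.9,0,0,0],[0,0,-0.9,0,0,0],[0,0,-0.9,0,0,0],[0,0,-0.9,0,0,0],[0,0,-0.9,0,0,0]]'  >/dev/null
python3 -m inch '[[-0.75,0,0,0,0,0],[-0.75,0,0,0,0,0],[-0.75,0,0,0,0,0],[-0.75,0,0,0,0,0],[0,0,0,0,0,0]]'>/dev/null
python3 -m inch '[[0,0,0,0,0,0],[0,0,0,0,0,0],[0,0,0,0,0,0],[0,0,0,0,0,0],[0,0,0,0,0,0]]'
python3 - <<'E'
from h import *;from bench import r,eyes
c=eyes.camera("wrist");st=r.read_state()
import pickle;pickle.dump((c,st),open("w3.pkl","wb"))
print(proj(c,[.573,-.062,.067]))
u,v=map(int,proj(c,[.573,-.062,.067]))
im=c["pixels"][v-30:v+30,u-40:u+40,::-1];print(u-40,v-30)
cv2.imwrite("pics/w3.png",cv2.resize(im,None,fx=10,fy=10,interpolation=2))
E
```

```text
time: 7.8
ee_pos: [0.5793, -0.0919, 0.4053]
eef_rot: [0.111, 0.994, 0.001, 0.0]
ft_force: [0.2, 0.4, 0.1]
width: 0.0605
grip_force: 0.0
(np.float64(272.3352040446488), np.float64(172.80937551093962))
232 142
```

View pics/w3.png

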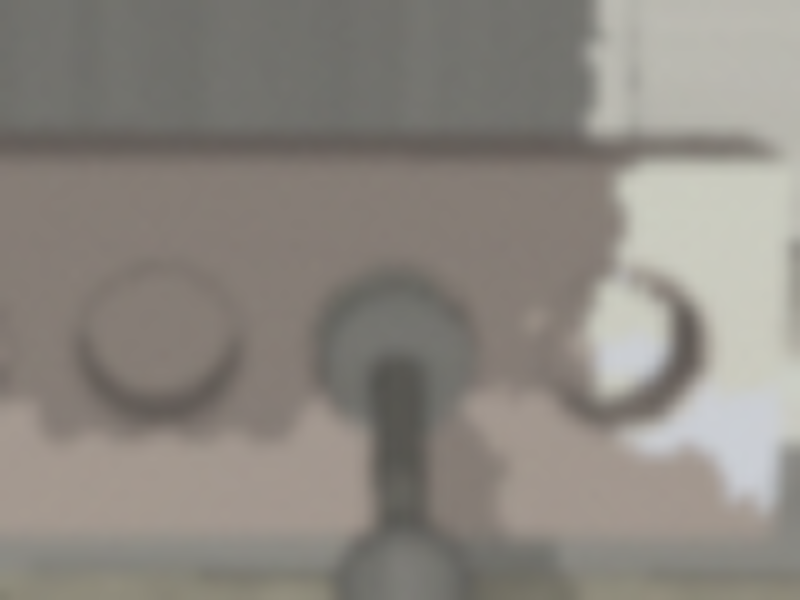

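The tip sits centred over the cap: cap at crop (395,348), tip at x=398, under 1 mm off once parallax is allowed for. The sled is done. Next I move near the rod and look.

```bash
for i in 1 2; do python3 -m inch '[[0.27,0.64,0,0,0,0],[0.27,0.64,0,0,0,0],[0.27,0.64,0,0,0,0],[0.27,0.64,0,0,0,0],[0.27,0.64,0,0,0,0]]' >/dev/null;done
python3 -m inch '[[0,0,0,0,0,0],[0,0,0,0,0,0],[0,0,0,0,0,0],[0,0,0,0,0,0],[0,0,0,0,0,0]]'
python3 - <<'E'
from h import *;from bench import r,eyes
c=eyes.camera("wrist");st=r.read_state()
import pickle;pickle.dump((c,st),open("w4.pkl","wb"))
move(st,[.5697,.171,.1],np.radians(77.2))
for n,P in(("grip",[.5697,.171,.125]),("pointer",[.58,.217,.035]),("mark",[.537,.239,.035])):print(n,proj(c,P))
im=c["pixels"][:260,130:470,::-1]
cv2.imwrite("pics/w4.png",cv2.resize(im,None,fx=2.3,fy=2.3,interpolation=2))
E
```

```text
time: 9.1
ee_pos: [0.5312, 0.1803, 0.4049]
eef_rot: [0.112, 0.994, 0.0, 0.0]
ft_force: [0.4, 0.4, 0.3]
width: 0.0608
grip_force: 0.0
grasp pt [0.5313 0.1805 0.2409] toolz [ 0.0003  0.0001 -1.    ] tool units [-0.9887 -0.0177  3.5232] turn wz -0.0076375433564387
grip (np.float64(247.68863163126625), np.float64(235.4975743434414))
pointer (np.float64(284.3566298000473), np.float64(208.53881200713664))
mark (np.float64(295.02247990673965), np.float64(172.7278896768537))
```

View pics/w4.png

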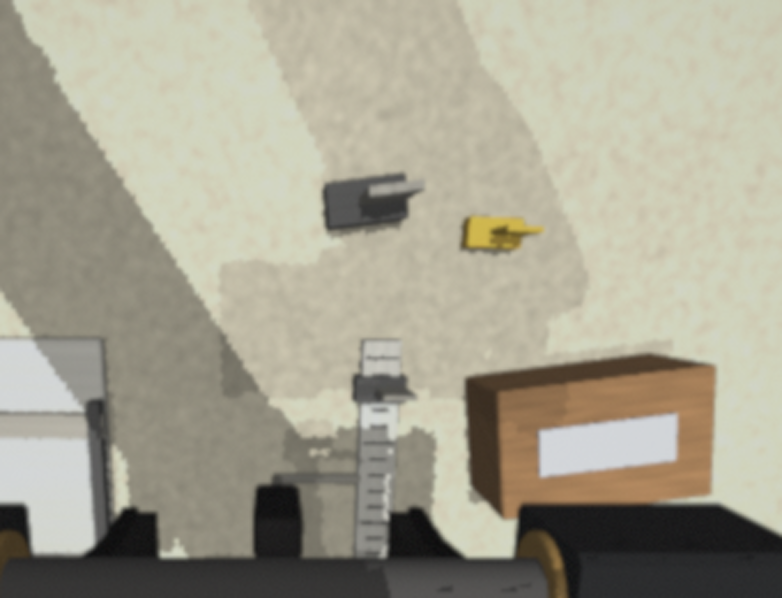

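View: grip's face at crop (278,~490), pointer from (275,478) to its end (355,480), fin's top line at about (397,393) on the rule's small dark rider.

```bash
python3 - <<'E'
from h import *;import pickle
c,st=pickle.load(open("w4.pkl","rb"))
a=np.radians(-12.8);ex=np.array([np.cos(a),np.sin(a),0]);ey=np.array([-ex[1],ex[0],0])
P=plane(c,284.3,208.7,.035);M=plane(c,302.6,171,.041);G=P-.047*ey;G[2]=.1
G2=plane(c,250.8,235,.125)
print(P,M,"pull",(P-M)@ex,"lat",(M-P)@ey);print("grip",G,G2);move(st,G,np.radians(77.2))
# fin row profile
g=c["pixels"].astype(int).sum(2)
print(g[162:182,296:311])
E
```

```text
[0.5802 0.2169 0.035 ] [0.5357 0.2477 0.041 ] pull 0.05019070403628684 lat 0.020216291829760737
grip [0.5698 0.1711 0.1   ] [0.5699 0.1741 0.125 ]
grasp pt [0.5313 0.1805 0.2409] toolz [ 0.0003  0.0001 -1.    ] tool units [-0.9904 -0.0158  3.5232] turn wz -0.0076375433564387
[[427 438 449 488 533 543 539 496 424 443 504 529 529 523 516]
 [285 296 310 354 414 432 425 383 306 326 413 484 525 531 528]
 [233 238 243 262 292 306 303 285 249 261 336 443 519 535 532]
 [242 242 241 245 248 252 251 247 245 254 319 430 516 534 532]
 [242 242 244 246 244 243 242 241 241 260 335 444 517 531 528]
 [240 242 237 238 237 239 237 238 239 258 336 450 517 530 525]
 [237 237 237 234 235 235 232 234 235 248 319 427 508 536 534]
 [231 235 233 234 232 231 235 231 233 238 273 355 446 514 550]
 [224 239 244 242 245 246 244 241 239 242 248 283 348 436 523]
 [233 277 299 304 305 305 302 297 295 293 294 297 318 371 456]
 [271 355 395 403 401 397 390 387 388 391 394 390 392 403 446]
 [302 396 431 433 427 421 416 417 421 426 444 461 467 467 485]
 [342 386 400 396 386 382 382 378 391 421 479 537 553 553 558]
 [453 462 461 460 452 450 430 410 441 487 543 587 602 602 600]
 [531 531 546 565 571 562 531 495 533 560 587 602 609 610 610]
 [457 468 522 594 619 613 577 536 572 588 595 601 603 603 603]
 [409 435 494 579 622 624 586 549 576 590 592 594 594 593 597]
 [536 547 567 602 625 625 596 558 579 590 591 592 591 594 596]
 [617 615 621 626 629 625 599 562 581 594 595 597 596 598 602]
 [631 632 634 632 630 623 591 557 586 601 602 603 605 609 608]]
```

```bash
python3 - <<'E'
from h import *;import pickle
c,st=pickle.load(open("w4.pkl","rb"))
g=c["pixels"].astype(int).sum(2);print(g[202:216,262:282:3].T)
a=np.radians(-12.8);ex=np.array([np.cos(a),np.sin(a),0])
P=plane(c,284.3,208.7,.035);M=plane(c,302.6,172.7,.041);print((P-M)@ex)
E
python3 -m inch '[[-0.5,0.01,0,0,0,0],[-0.49,0.01,0,0,0,0],[0,0,0.9,0,0,0],[0,0,0.9,0,0,0],[0,0,0.4,0,0,0]]' >/dev/null
python3 -m inch '[[0,0,0.5,0,0,0],[0,0,0.5,0,0,0],[0,0,0.32,0,0,0],[0,0,0,0,0,0],[0,0,0,0,0,0]]'
python3 -m inch '[[0,0,0,0,0,0],[0,0,0,0,0,0],[0,0,0,0,0,0],[0,0,0,0,0,0],[0,0,0,0,0,0]]' -1 45 >/dev/null
python3 -m inch '[[0,0,0,0,0,0],[0,0,0,0,0,0],[0,0,0,0,0,0],[0,0,0,0,0,0],[0,0,0,0,0,0]]' 
python3 - <<'E'
from h import *;from bench import r
move(r.read_state(),[.5698,.172,.1],np.radians(77.2))
E
```

```text
[[348 342 329 298 275 276 274 275 311 339 347 347 345 343]
 [338 336 328 298 272 277 275 276 305 330 341 346 350 348]
 [384 375 353 314 285 287 309 319 343 358 372 394 412 400]
 [409 410 399 352 311 315 328 333 375 407 418 425 430 426]
 [409 412 397 347 309 319 327 336 374 406 416 426 429 426]
 [406 403 391 345 310 318 328 323 346 389 415 416 414 412]
 [421 419 406 359 314 318 326 321 338 387 412 420 416 414]]
0.048079212067774976
time: 9.98
ee_pos: [0.5699, 0.1733, 0.264]
eef_rot: [0.111, 0.994, -0.0, -0.0]
ft_force: [1.1, 0.1, 0.8]
width: 0.0609
grip_force: 0.0
time: 10.82
ee_pos: [0.5698, 0.1736, 0.2641]
eef_rot: [0.111, 0.994, 0.0, 0.0]
ft_force: [-1.4, -0.2, 1.9]
width: 0.0218
grip_force: 45.0
grasp pt [0.5698 0.1736 0.1001] toolz [ 0.      0.0002 -1.    ] tool units [-0.0086 -0.0396  0.0014] turn wz 0.005552604406696323
```

Gripped at 21.8 mm. The row profiles put the pull at about 46–47 mm.

```bash
python3 -m inch '[[0.2,0,0,0,0,0],[0.25,0,0,0,0,0],[0.25,0,0,0,0,0],[0.25,0,0,0,0,0],[0.22,0,0,0,0,0]]' >/dev/null
python3 -m inch '[[0,0,0,0,0,0],[0,0,0,0,0,0],[0,0,0,0,0,0],[0,0,0,0,0,0],[0,0,0,0,0,0]]' 
python3 - <<'E'
from h import *;from bench import r,eyes
import pickle
st=r.read_state();move(st,[.5698,.1736,.1],np.radians(77.2))
d={n:eyes.camera(n) for n in("scene","top","wrist")};pickle.dump((d,st),open("v2.pkl","wb"))
ims=[]
for n in d:
    c=d[n];u,v=map(int,proj(c,[.535,.235,.035]));im=c["pixels"][v-30:v+30,u-22:u+22,::-1];print(n,u-22,v-30)
    ims.append(np.clip(cv2.resize(im,None,fx=6,fy=6,interpolation=2)*(1.8 if n=="top" else 1.0),0,255))
cv2.imwrite("pics/rod.png",np.hstack(ims).astype(np.uint8))
E
```

```text
time: 11.65
ee_pos: [0.5248, 0.1839, 0.2641]
eef_rot: [0.111, 0.994, 0.0, 0.001]
ft_force: [8.2, 0.5, -5.0]
width: 0.0219
grip_force: 45.0
grasp pt [0.5252 0.184  0.1001] toolz [ 0.0027  0.0004 -1.    ] tool units [-1.1437 -0.0069  0.0046] turn wz 0.004257221679164018
scene 300 204
top 165 192
wrist 293 180
```

View pics/rod.png

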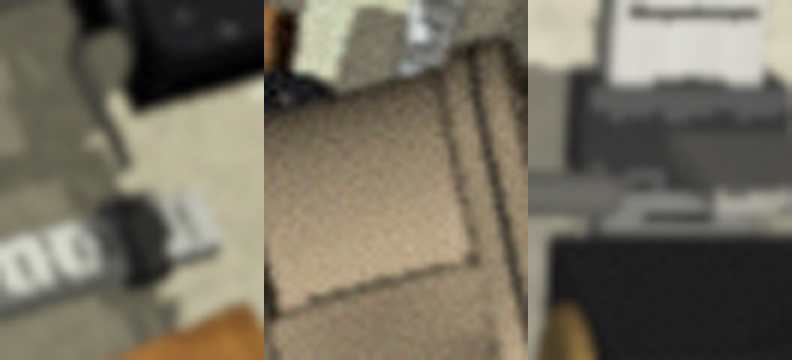

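In the wrist crop the pointer (rows 175–215) and the fin's light strip (about 195–225) lie nearly level. I enlarge this for a final check.

```bash
python3 - <<'E'
from h import *;import pickle
d,st=pickle.load(open("v2.pkl","rb"));c=d["wrist"]
im=c["pixels"][190:225,285:335,::-1]
g=c["pixels"].astype(int).sum(2)
print("cols",list(range(290,336,3)))
for v in range(192,222):print(v,g[v,290:336:3])
for y in(.217,.23,.24,.247):
    for z in(.035,.041):print(y,z,proj(c,[.5357-(y-.2477)*-.2272,y,z]))
cv2.imwrite("pics/rodz.png",np.clip(cv2.resize(im,(800,560),interpolation=2).astype(float)*1.3,0,255).astype(np.uint8))
E
```

```text
cols [290, 293, 296, 299, 302, 305, 308, 311, 314, 317, 320, 323, 326, 329, 332, 335]
192 [392 373 389 311 181 263 611 619 548 542 477 523 607 614 416 527]
193 [376 368 365 272 145 234 533 544 405 371 297 366 491 538 327 404]
194 [376 366 362 269 146 240 393 401 287 253 226 247 347 397 267 294]
195 [373 364 365 256 154 263 296 293 263 257 253 254 272 288 256 267]
196 [376 366 370 249 162 274 274 275 273 271 271 269 270 269 263 271]
197 [373 368 372 244 163 263 274 274 263 273 272 266 260 272 268 264]
198 [378 371 372 241 161 222 270 262 232 272 262 245 221 265 258 232]
199 [380 377 372 231 159 190 246 223 196 260 225 204 186 242 216 197]
200 [382 377 373 223 156 174 203 178 173 217 189 177 174 205 179 183]
201 [381 378 372 216 155 170 176 170 169 193 186 184 182 188 182 192]
202 [380 377 367 216 157 171 174 171 171 208 214 208 208 208 208 211]
203 [378 376 365 211 159 175 172 175 173 217 231 228 226 225 224 223]
204 [376 373 366 204 163 177 172 174 173 211 233 230 229 227 226 225]
205 [372 373 368 194 162 178 170 174 175 203 230 232 230 228 228 227]
206 [369 371 366 203 164 189 175 1
[... 991 characters left out ...]
117 118 116 112 117 123]
221 [465 453 245  87  91  93  92  90  93  90  92  92  92  93  95  91]
0.217 0.035 (np.float64(290.71090359737184), np.float64(208.17879918965494))
0.217 0.041 (np.float64(291.8698631486597), np.float64(210.52411512231072))
0.23 0.035 (np.float64(307.9781035621633), np.float64(208.1828873562016))
0.23 0.041 (np.float64(309.60906457641386), np.float64(210.52834265531527))
0.24 0.035 (np.float64(321.2608344517671), np.float64(208.18603216347685))
0.24 0.041 (np.float64(323.2548884425697), np.float64(210.53159467153512))
0.247 0.035 (np.float64(330.5588854521283), np.float64(208.18823356156838))
0.247 0.041 (np.float64(332.80711225050715), np.float64(210.53387111794555))
```

View pics/rodz.png

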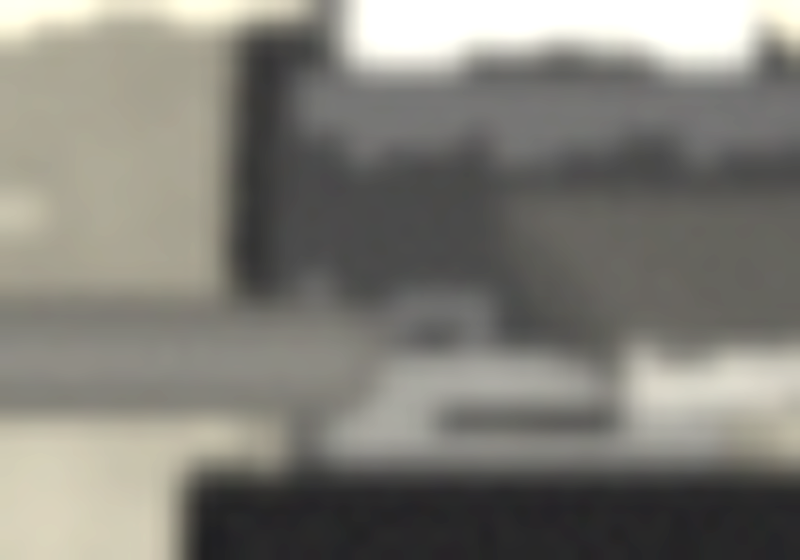

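The zoom shows the pointer's centre at row 211.6 and the fin at about row 210.7 when referred to the same height. The pointer is within about 1 mm of the mark. I nudge 0.8 mm, dwell and hand in.

```bash
python3 -m inch '[[0.02,0,0,0,0,0],[0,0,0,0,0,0],[0,0,0,0,0,0],[0,0,0,0,0,0],[0,0,0,0,0,0]]' >/dev/null
python3 -m inch '[[0,0,0,0,0,0],[0,0,0,0,0,0],[0,0,0,0,0,0],[0,0,0,0,0,0],[0,0,0,0,0,0]]' >/dev/null
python3 -m inch '[[0,0,0,0,0,0],[0,0,0,0,0,0],[0,0,0,0,0,0],[0,0,0,0,0,0],[0,0,0,0,0,0]]'
python3 -c "
from bench import job
print(job.close_job())"
```

```text
time: 13.05
ee_pos: [0.5241, 0.1841, 0.2641]
eef_rot: [0.111, 0.994, 0.0, 0.001]
ft_force: [8.5, 1.2, -5.2]
width: 0.0219
grip_force: 45.0
the job is handed in; nothing more can be done
None
```

I handed the job in at about 13 s, with the cap measured within about 1 mm of the guide tip and the gripper still holding the rod about 1 mm or less from the fin; `close_job` returned no verdict, so whether it passed isn't known.

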